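Draw the lowest cover plate from the magazine and lay it in the screwdriving nest

TASK

Pull the lowest cover plate out of the gravity-fed magazine by its protruding end, so that the little outlet flap swings shut behind it and the other three plates stay stacked in the magazine. Then set that plate down, without dropping it, flat on the deck of the screwdriving nest between its four pins and two end walls, and let go; leave the other things on the bench alone.

Things in the scene. Friction and masses are not known exactly. Their poses are not given: they have to be found in the camera images.
- magazine: Fixed gravity magazine: open-topped rack of steel corner angles on a grey base, 128 mm long, foot 110 mm wide, 80 mm high. Origin: centre of its underside on the bench; +x points out of the outlet, the way plates are pulled; z up. Its floor is 35 mm up. A gate (outer face at x = 65 mm) shuts the outlet end from 47 to 80 mm up: the 12 mm slot below passes one plate.
- outlet (a point): Middle of the outlet slot's lower edge, at the gate's outer face, 35 mm above the bench. Axes as the magazine's.
- outlet_flap (a joint): Spring flap over the slot, 56 mm wide, 15 mm long, hinged at its top edge 52 mm above the bench, swinging outward and up. 0 = hanging shut, positive = open (rad). At the start it rests on the protruding plate at about 1 rad, reaching 15 mm out from the gate; a weak spring (under 2 N at its tip) shuts it once the plate is out.
- bottom_plate: Lowest cover plate: aluminium, 120 x 60 x 8 mm, about 0.15 kg; origin: centre of its underside, x along its 120 mm. Lies 35 mm above the bench, its +x end standing out 46 mm beyond the gate, free beneath and at both long edges (pinch its 60 mm width from above). Clear of the slot after 80 mm of pull; the stack on it then drops 8 mm. Both ends are alike: either may go first in the nest.
- upper_plate1: Plate number 2 from the bottom of the stack, like the lowest plate (120 x 60 x 8 mm, origin at the centre of its underside). It must stay in the magazine; it starts 43 mm above the bench and ends 8 mm lower.
- upper_plate2: Plate number 3 from the bottom of the stack, like the lowest plate (120 x 60 x 8 mm, origin at the centre of its underside). It must stay in the magazine; it starts 51 mm above the bench and ends 8 mm lower.
- upper_plate3: Plate number 4 from the bottom of the stack, like the lowest plate (120 x 60 x 8 mm, origin at the centre of its underside). It must stay in the magazine; it starts 59 mm above the bench and ends 8 mm lower.
- nest_deck (a point): Middle of the nest deck's top face, 35 mm above the bench; x along the nest (the plate's length goes along it), y across, z up. Four steel pins, 8 mm thick with tapered tips, at 20 mm either side in x and 36.5 mm in y (65 mm clear between), rise 10 mm over the deck; two end walls 126 mm apart rise 7 mm. Lower the plate over them; fingers have room on its long edges beyond 26 mm from the middle.
- nest: Screwdriving nest, fixed: dark foot plate 170 x 110 x 8 mm carrying a white deck 42 mm wide (narrower than the plate, so fingers pass either side), steel pins and end walls. Origin: centre of its underside, on the bench below the deck's middle; axes as the deck's.
- bottle: Bystander: white bottle 52 mm across, 110 mm high, origin at the centre of its underside.
- driver: Bystander: black-handled screwdriver lying on the bench.
- screw_tray: Bystander: blue open tray 120 x 90 x 35 mm, origin at the centre of its underside.
- cup: Bystander: grey cup 66 mm across, 70 mm high, origin at the centre of its underside.
Mind the look-alikes: they are no part of the job. What is shaped like the magazine but pink or red is not meant.

How it is judged (in metres and radians):
On the way, in this order (a step that is already met when the one before it is completed fails the run):
1. the lowest plate is clear of the outlet and the flap has swung shut (x of bottom_plate in the frame of outlet above 0.058 m and value of joint outlet_flap below 0.2 rad), for 0.1 s.
2. the plate is lowered between the nest's pins, no more than 6 mm above the deck, while still held (x of bottom_plate in the frame of nest_deck between -0.007 and 0.007 m and y of bottom_plate in the frame of nest_deck between -0.006 and 0.006 m and z of bottom_plate in the frame of nest_deck between -0.003 and 0.006 m and contact force between bottom_plate and the fingers above 0.5 N), for 0.1 s.
At the end, for the whole second after the job is handed in: Lowest plate flat and at rest on the nest deck between pins and end walls (centre within 6 mm along, 5 mm across, 3 mm in height; turned under 0.18 rad, tilted under 0.06); flap shut (under 0.15 rad); other three plates stacked in order in the magazine, within 8 mm of its middle (x of bottom_plate in the frame of nest_deck between -0.006 and 0.006 m and y of bottom_plate in the frame of nest_deck between -0.005 and 0.005 m and z of bottom_plate in the frame of nest_deck between -0.003 and 0.003 m and angle between the x axis of bottom_plate and the x axis of nest_deck, either way round below 0.18 rad and angle between bottom_plate's own z axis and vertical below 0.06 rad and linear speed of bottom_plate below 0.02 m/s and value of joint outlet_flap below 0.15 rad and x of upper_plate1 in the frame of magazine between -0.008 and 0.008 m and y of upper_plate1 in the frame of magazine between -0.008 and 0.008 m and z of upper_plate1 in the frame of magazine between 0.032 and 0.039 m and x of upper_plate2 in the frame of magazine between -0.008 and 0.008 m and y of upper_plate2 in the frame of magazine between -0.008 and 0.008 m and z of upper_plate2 in the frame of magazine between 0.04 and 0.047 m and x of upper_plate3 in the frame of magazine between -0.008 and 0.008 m and y of upper_plate3 in the frame of magazine between -0.008 and 0.008 m and z of upper_plate3 in the frame of magazine between 0.048 and 0.055 m); the robot touches nothing.
It fails at once if one of the other plates is dragged more than 20 mm out of the stack or lifted more than 30 mm (x of any of upper_plate1, upper_plate2, upper_plate3 in the frame of magazine above 0.02 m or z of upper_plate1 in the frame of magazine above 0.073 m or z of upper_plate2 in the frame of magazine above 0.081 m or z of upper_plate3 in the frame of magazine above 0.089 m).
It fails at once if a bystander (bottle, screwdriver, tray, cup) is moved more than 30 mm (distance of any of bottle, driver, screw_tray, cup from where it was at the start of the episode above 0.03 m).
It also fails if it takes over 40 s, if anything falls off the work surface, if the arm or the gripper's body presses on something with over 40 N, if the wrist force passes 120 N, or if a joint passes its speed limit or range.

ROBOT

A 6-joint arm with a two-finger parallel gripper is mounted at the origin on the work surface. World frame = base frame: x ahead of the robot, y to its left, z up, the work surface at z = 0. Lengths are in m, angles in degrees, forces in N, time in s.
With the tool pointing down it reaches from about 0.375 to 0.9 m from the base axis. Payload 3.1 kg.
Tool frame: the origin (TCP) lies between the finger pads; the fingertips stand 19 mm ahead of it and the grasp point (between the pads) is the TCP; z points along the fingers, x is the direction in which the jaws open and shut, and the axes are right-handed (so a half turn about z gives the same grasp; the last joint's range is limited). The gripper opens to 87 mm and grips with 3 to 60 N. Pads are 19 mm wide; open, the fingers measure 117 mm over their backs; the gripper's body (75 mm by 190 mm) begins 51 mm behind the grasp point.
Start: joints at [62.424, 30.224, 82.088, -0, 67.689, -10.227], TCP at [0.186, 0.597, 0.242] pointing down, gripper open.
Joint ranges: [-176.69, 176.69], [-43.24, 126.21], [12.49, 139.97], [-82, 262], [0, 151.66], [-163.58, 163.58]. Speed limits (degrees/s): [159.86, 159.86, 180, 180, 180, 180].

INTERFACE

Orientations are given as a 3x3 rotation matrix whose columns are the frame's x, y, z axes.
In Python, from rig import read_state, capture, camera_info, hand_in, spot_in, silhouettes gives the robot as it stands.
- The arm moves only by the shell command python3 -m jog 'ROWS'. ROWS is text: rows parted by semicolons, each of 7 numbers parted by spaces: the shift along the tool's x, y, z in m, then the turn, a rotation vector about the tool's x, y, z in degrees, then the opening, from 0 (shut) to 1 (fully open). A call has 1 to 8 rows; each row is the pose to reach, as a shift and turn from the pose commanded when the call began, along the tool's axes at that moment; what a row does not reach only later rows make up. A row lasts 1/8 s, in which the tool goes at most 62.5 mm and 10.7 degrees, less where a joint would pass 70% of its speed; a pose out of reach is approached as far as the arm can. A call with a gripper value outside its range is refused whole. The fingers move at their own pace and stop on an object; the grip force is fixed at half the most. Time passes only in rows, so rows that repeat a pose let the fingers close. It gives the time, the measured TCP pose, the force and the opening at its end, in the units of the state.
- read_state(): the state, without advancing time (a new reading comes with each control period).
- capture(name): name is "scene" or "top" or "wrist"; returns (picture, depth): 400x640x3 uint8, red, green, blue; 400x640 float32, m along the optical axis (not along the pixel's ray), 0 where there is no reading.
- camera_info(name): a dict with "vfov" (degrees; the focal length in pixels is half the picture's height over the tangent of half this angle, whatever the lens; pixels are square), "cx", "cy" (the principal point, pixels), "R" (3x3) and "t" (3): a world point X has camera coordinates R X + t; the wrist camera has in their place "tool_from_camera" (4x4, takes a point from camera to tool coordinates, whose origin is the TCP and whose axes are the tool frame's). Camera axes: x right, y down, z forward; pixel columns grow to the right and rows downward; lengths in m; the calibration is good to about 2 mm. A picture is of the moment at which its call begins: read the wrist's pose just before it. camera_info takes no time and is no camera call.
- hand_in(): hands the job in, once; it reports no verdict.
Trained networks look in the newest picture that a camera, given by its name, has taken for a name from the list of things; names that differ only in an ending like _2 or _b are one class to them, and where a whole thing is asked for, a point or a joint stands for the part that bears it (a point fixed in the world has none). Each returns a list of dicts, best first, with "score" (0 to 1); they miss things now and then, are a little off and sometimes report something else, mostly with a low value. They report only what shows in the picture. A call takes as long as a camera call. They do not tell look-alikes from the thing itself.
- spot_in(label, camera): "centre" ([x, y, z] in m, in world coordinates, good to about 4 mm: the middle of the surface that is visible of it).
- silhouettes(label, camera): "region" (400x640 bool, what is visible of it).
The state is a dict: "time_s": time; "joint_positions": joint angles; "qvel": joint speeds; "tau": joint torques, N m; "position": TCP position; "tcp_rot": TCP orientation; "force": force on the tool from outside, world axes, zero at the start; "moment": the same for the moment, N m; "opening": opening from 0.0 (shut) to 1.0 (fully open).
Only numpy, scipy, OpenCV 4.12 (cv2) and the standard library are available. Lean on these libraries where they do the work, as an engineer would, in place of code of your own. Each camera call takes 0.05 s, during which the arm holds its last target.

## Working session

There is one attempt and no reset: what is moved stays moved. The work goes in short steps, Python scripts to look and compute and a shell command to move; the robot and the scene stay as the last step left them, time stands still between calls to the robot, and variables do not carry over. Pictures are saved under pics/ and viewed, and the job is handed in when it is done.

```bash
ls; mkdir -p pics
cat > h.py <<'E'
import numpy as np, cv2
from rig import *
def cam(n):
    c=camera_info(n); f=200/np.tan(np.radians(c["vfov"]/2)); return c,f
def world(n,depth,st=None):
    c,f=cam(n); v,u=np.mgrid[0:400,0:640]
    P=np.stack([(u-c["cx"])/f*depth,(v-c["cy"])/f*depth,depth],-1)
    if "R" in c: R=np.array(c["R"]);t=np.array(c["t"]); W=(P-t)@R
    else:
        T=np.array(c["tool_from_camera"]); W=P@T[:3,:3].T+T[:3,3]
        W=W@np.array(st["tcp_rot"]).T+np.array(st["position"])
    W[depth<=0]=np.nan
    return W
def save(name,pic): cv2.imwrite("pics/"+name,cv2.cvtColor(pic,cv2.COLOR_RGB2BGR))
E
python3 - <<'E'
from h import *
for n in ("top","scene"):
    p,d=capture(n); save(n+"0.png",p); np.save(n+"0.npy",d)
    labs=("magazine","bottom_plate","nest","upper_plate3","bottle","driver","screw_tray","cup") if n=="top" else ("magazine","nest")
    for l in labs:
        print(n,l,[(np.round(r["centre"],3),round(r["score"],2)) for r in spot_in(l,n)])
print(read_state()["time_s"],np.round(read_state()["tcp_rot"],3))
E
```

```text
pics
top magazine [(array([0.669, 0.28 , 0.036]), 0.93), (array([0.34 , 0.358, 0.036]), 0.91), (array([0.427, 0.142, 0.006]), 0.87), (array([0.54 , 0.582, 0.035]), 0.83), (array([0.321, 0.583, 0.037]), 0.67)]
top bottom_plate [(array([0.512, 0.135, 0.046]), 0.75), (array([0.422, 0.161, 0.066]), 0.23)]
top nest [(array([ 0.44 , -0.173,  0.011]), 0.63)]
top upper_plate3 [(array([0.42 , 0.159, 0.065]), 0.55)]
top bottle [(array([0.743, 0.145, 0.081]), 0.72)]
top driver [(array([0.593, 0.417, 0.018]), 0.77)]
top screw_tray [(array([ 0.758, -0.168,  0.002]), 0.68)]
top cup [(array([ 0.473, -0.41 ,  0.038]), 0.83)]
scene magazine [(array([0.35 , 0.365, 0.036]), 0.97), (array([0.559, 0.591, 0.035]), 0.84), (array([0.464, 0.178, 0.04 ]), 0.77), (array([0.338, 0.589, 0.03 ]), 0.58), (array([0.678, 0.29 , 0.036]), 0.56)]
scene nest [(array([ 0.454, -0.162,  0.01 ]), 0.77)]
0.6 [[ 0.298  0.955  0.   ]
 [ 0.955 -0.298 -0.   ]
 [ 0.     0.    -1.   ]]
```

View pics/top0.png

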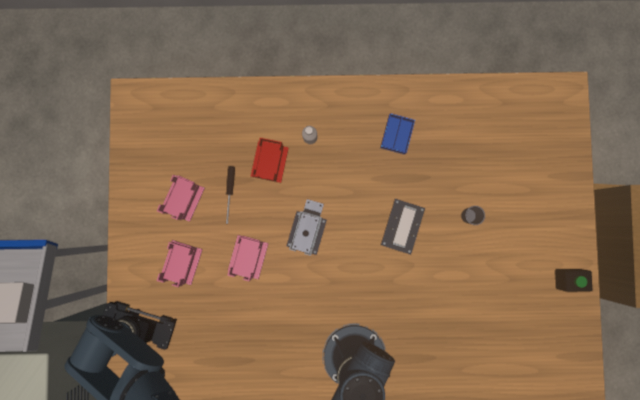

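View pics/scene0.png

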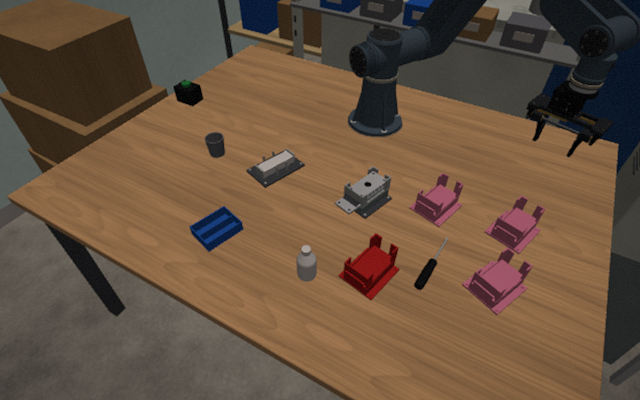

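Run:
```python
from h import *
d=np.load("top0.npy"); W=world("top",d)
p=cv2.imread("pics/top0.png")
print("table z",np.nanmedian(W[300:310,420:520,2]))
import sys
for box,name in (((280,195,335,262),"mag"),((375,195,430,258),"nest")):
    x0,y0,x1,y1=box
    cv2.imwrite(f"pics/{name}_crop.png",cv2.resize(p[y0:y1,x0:x1],None,fx=8,fy=8,interpolation=cv2.INTER_CUBIC)[:600,:800])
    w=W[y0:y1,x0:x1].reshape(-1,3)
    for lo,hi in ((0.004,0.014),(0.028,0.046),(0.06,0.072)):
        m=(w[:,2]>lo)&(w[:,2]<hi)
        if m.sum()>15:
            r=cv2.minAreaRect(w[m][:,:2].astype(np.float32)*1000); print(name,lo,hi,m.sum(),r)
c=camera_info("wrist"); print(np.round(c["tool_from_camera"],3),c["vfov"])
```

```text
table z -0.0004958878938685245
mag 0.004 0.014 427 ((435.0281982421875, 156.45050048828125), (187.70114135742188, 228.11798095703125), 89.19273376464844)
mag 0.028 0.046 288 ((440.2419738769531, 153.34295654296875), (75.73500061035156, 174.7971954345703), 72.92878723144531)
mag 0.06 0.072 627 ((418.13482666015625, 160.9092559814453), (65.2687759399414, 124.11217498779297), 73.37281036376953)
nest 0.004 0.014 973 ((437.3451232910156, -171.962890625), (185.12066650390625, 215.07009887695312), 88.97468566894531)
nest 0.028 0.046 522 ((435.39263916015625, -172.61947631835938), (78.59945678710938, 137.73876953125), 71.38260650634766)
[[ 1.    -0.001 -0.    -0.002]
 [ 0.001  0.959  0.282 -0.078]
 [ 0.    -0.282  0.959 -0.143]
 [ 0.     0.     0.     1.   ]] 68.01635404663023
```

```bash
python3 -m jog '0 0 0 0 0 0 1'
python3 - <<'E'
import numpy as np
from rig import read_state
s=read_state();R=np.array(s["tcp_rot"]);p=np.array(s["position"])
print(R.T@(np.array([0.50,0.13,0.25])-p))
E
```

```text
time_s: 0.72
position: [0.1863, 0.5966, 0.2416]
tcp_rot: [[0.298, 0.955, 0.0], [0.955, -0.298, 0.0], [0.0, 0.0, -1.0]]
force: [-0.3, -0.2, 0.0]
opening: 0.998
[-0.35183022  0.43850719 -0.00843737]
```

```bash
python3 -m jog '-0.035 0.044 0 0 0 0 1;-0.08 0.1 0 0 0 0 1;-0.125 0.156 0 0 0 0 1;-0.17 0.212 0 0 0 0 1;-0.215 0.268 0 0 0 0 1;-0.26 0.324 0 0 0 0 1;-0.305 0.38 0 0 0 0 1;-0.35 0.436 0 0 0 0 1'; python3 -m jog '0 0 0 0 0 0 1'; python3 -m jog '0 0 0 0 0 0 1;0 0 0 0 0 0 1'
cat > look.py <<'E'
from h import *
import sys
tag=sys.argv[1]
s=read_state(); p,d=capture("wrist"); save(tag+".png",p); np.save(tag+".npy",world("wrist",d,s))
print(s["time_s"],np.round(s["position"],4),np.round(s["qvel"],2))
for l in sys.argv[2:]:
    for r in spot_in(l,"wrist")[:3]: print(l,np.round(r["centre"],4),round(r["score"],2))
E
python3 look.py w1 bottom_plate outlet_flap
```

```text
time_s: 1.72
position: [0.4629, 0.185, 0.2419]
tcp_rot: [[0.298, 0.954, 0.001], [0.954, -0.298, 0.0], [0.001, 0.001, -1.0]]
force: [1.4, 1.2, -0.3]
opening: 1.001
time_s: 1.85
position: [0.465, 0.1833, 0.2419]
tcp_rot: [[0.305, 0.952, 0.003], [0.952, -0.305, -0.0], [0.0, 0.003, -1.0]]
force: [-1.3, 0.3, -0.3]
opening: 1.0
time_s: 2.1
position: [0.4605, 0.1879, 0.2415]
tcp_rot: [[0.296, 0.955, -0.001], [0.955, -0.296, 0.0], [-0.0, -0.001, -1.0]]
force: [-0.3, -0.1, -0.1]
opening: 0.998
2.1 [0.4605 0.1879 0.2415] [ 0.62 -0.11 -0.1  -0.14 -0.26 -0.07]
bottom_plate [0.5101 0.1304 0.0395] 0.65
outlet_flap [0.3809 0.5426 0.0457] 0.65
```

View pics/w1.png

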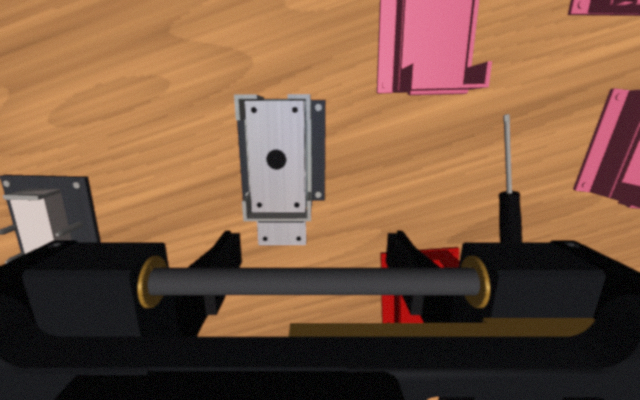

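Run:
```python
from h import *
W=np.load("w1.npy"); 
for (lo,hi,c,r) in ((0.036,0.048,(0.515,0.13),0.045),(0.060,0.074,(0.418,0.16),0.09)):
    m=(W[...,2]>lo)&(W[...,2]<hi)&(np.hypot(W[...,0]-c[0],W[...,1]-c[1])<r)
    w=W[m]; print(m.sum(),np.nanmedian(w[:,2]), cv2.minAreaRect((w[:,:2]*1000).astype(np.float32)))
    v,u=np.nonzero(m); print(u.min(),u.max(),v.min(),v.max())
```

```text
1155 0.0425827577506426 ((509.99066162109375, 128.83187866210938), (59.65091323852539, 33.16859436035156), 72.78337860107422)
257 305 221 244
6624 0.06658054952529996 ((418.8210144042969, 157.11434936523438), (73.16409301757812, 128.60716247558594), 72.52918243408203)
240 310 95 217
```

```bash
cat > delta.py <<'E'
import sys, numpy as np
from rig import read_state
s=read_state();R=np.array(s["tcp_rot"]);p=np.array(s["position"])
t=np.array(list(map(float,sys.argv[1:4])))
print(s["time_s"],"pos",p.round(4),"xang",np.degrees(np.arctan2(R[1,0],R[0,0])).round(2),"delta",(R.T@(t-p)).round(4),"tilt",R[:,2].round(3),"F",np.round(s["force"],1),"open",s["opening"])
E
python3 delta.py 0.5143 0.1275 0.12
```

```text
2.25 pos [0.4609 0.188  0.2416] xang 72.79 delta [-0.042   0.069   0.1216] tilt [-0.  0. -1.] F [ 0.4 -0.3 -0.2] open 1.0023893856139943
```

```bash
python3 -m jog '-0.014 0.023 0.03 0 0 0 1;-0.028 0.046 0.07 0 0 0 1;-0.042 0.069 0.105 0 0 0 1;-0.042 0.069 0.122 0 0 0 1;-0.042 0.069 0.122 0 0 0 1'; python3 look.py w2 bottom_plate; python3 delta.py 0.5143 0.1275 0.043
python3 - <<'E'
from h import *
W=np.load("w2.npy"); 
for (lo,hi,c,r) in ((0.036,0.048,(0.515,0.13),0.045),(0.060,0.074,(0.418,0.16),0.09)):
    m=(W[...,2]>lo)&(W[...,2]<hi)&(np.hypot(W[...,0]-c[0],W[...,1]-c[1])<r)
    w=W[m]; print(m.sum(),np.nanmedian(w[:,2]), cv2.minAreaRect((w[:,:2]*1000).astype(np.float32)))
E
```

```text
time_s: 2.88
position: [0.5138, 0.1266, 0.1182]
tcp_rot: [[0.297, 0.955, -0.004], [0.955, -0.297, -0.0], [-0.001, -0.004, -1.0]]
force: [-0.3, 0.2, -0.2]
opening: 0.997
2.875 [0.5138 0.1266 0.1182] [ 0.43 -2.25 -0.88  0.05  0.55  0.  ]
bottom_plate [0.5126 0.1316 0.0412] 0.8
bottom_plate [ 0.4359 -0.124   0.0105] 0.53
2.975 pos [0.515  0.1268 0.1199] xang 72.72 delta [ 0.0005 -0.0009  0.0769] tilt [ 0.  0. -1.] F [-0.1 -0.2  0.3] open 0.9981195824050497
3234 0.04268527651660026 ((508.5933532714844, 129.46817016601562), (60.19059371948242, 36.8543586730957), 72.70030212402344)
17542 0.06659749682482868 ((429.52880859375, 153.8614501953125), (73.66715240478516, 105.72869110107422), 73.03850555419922)
```

View pics/w2.png

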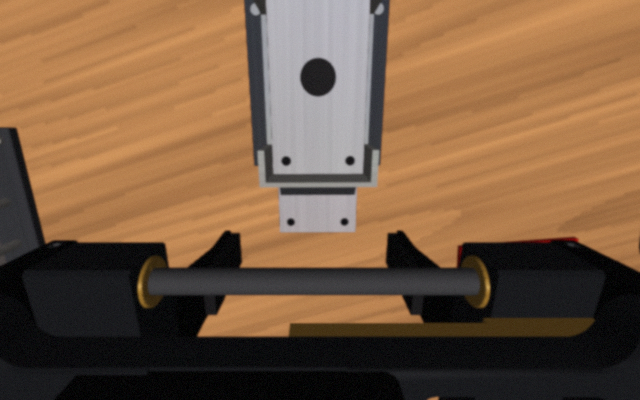

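```bash
python3 -m jog '0 -0.001 0.025 0 0 0 1;0 -0.001 0.05 0 0 0 1;0 -0.001 0.07 0 0 0 1;0 -0.001 0.077 0 0 0 1;0 -0.001 0.077 0 0 0 1;0 -0.001 0.077 0 0 0 1'; python3 delta.py 0.5143 0.1275 0.043
```

```text
time_s: 3.72
position: [0.5148, 0.1266, 0.0436]
tcp_rot: [[0.298, 0.955, 0.002], [0.955, -0.298, 0.0], [0.001, 0.002, -1.0]]
force: [0.2, -0.4, 0.3]
opening: 1.004
3.725 pos [0.5148 0.1266 0.0436] xang 72.67 delta [ 0.0007 -0.0008  0.0006] tilt [ 0.002  0.    -1.   ] F [ 0.2 -0.4  0.3] open 1.0035246468597794
```

```bash
python3 -m jog '0 0 0 0 0 0 0.3;0 0 0 0 0 0 0.3;0 0 0 0 0 0 0.3;0 0 0 0 0 0 0.3;0 0 0 0 0 0 0.3;0 0 0 0 0 0 0.3'; python3 delta.py 0.5143 0.1275 0.043
```

```text
time_s: 4.47
position: [0.5148, 0.1266, 0.0427]
tcp_rot: [[0.299, 0.954, 0.002], [0.954, -0.299, 0.0], [0.001, 0.001, -1.0]]
force: [1.8, 3.6, 0.8]
opening: 0.685
4.475 pos [0.5148 0.1266 0.0427] xang 72.61 delta [ 0.0007 -0.0008 -0.0003] tilt [ 0.002  0.    -1.   ] F [1.8 3.6 0.8] open 0.6845498417203503
```

```bash
python3 -m jog '0 0.008 0 0 0 0 0.3;0 0.018 0 0 0 0 0.3;0 0.028 0 0 0 0 0.3;0 0.038 0 0 0 0 0.3;0 0.038 0 0 0 0 0.3'; python3 look.py w3; python3 delta.py 0.5143 0.1275 0.043
```

```text
time_s: 5.1
position: [0.543, 0.1158, 0.0412]
tcp_rot: [[0.297, 0.955, -0.016], [0.955, -0.297, 0.001], [-0.004, -0.016, -1.0]]
force: [-6.6, 2.0, 1.8]
opening: 0.685
5.1 [0.543  0.1158 0.0412] [-0.17 -0.   -0.26 -1.4  -3.51 -0.09]
5.15 pos [0.5443 0.1155 0.0413] xang 72.73 delta [ 0.0026 -0.0322 -0.0013] tilt [-0.013  0.    -1.   ] F [-4.9  0.4  1.8] open 0.6833691691619262
```

View pics/w3.png

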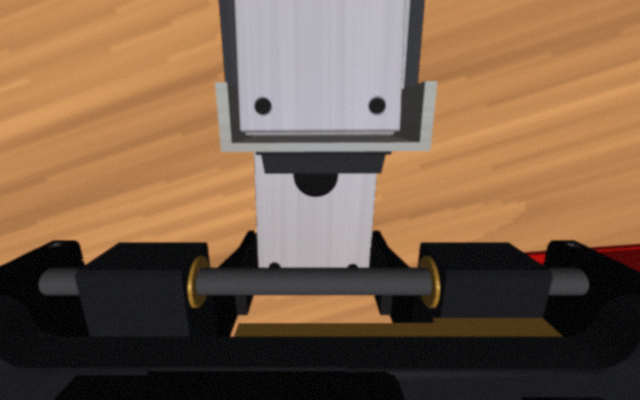

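The bottom plate follows the gripper: its centre hole, around (316,183), is just emerging under the flap. The upper plates are still inside the gate. I'll keep pulling.

```bash
python3 -m jog '0 0.01 0 0 0 0 0.3;0 0.02 0 0 0 0 0.3;0 0.03 0 0 0 0 0.3;0 0.04 0 0 0 0 0.3;0 0.05 0 0 0 0 0.3;0 0.058 0 0 0 0 0.3;0 0.065 0 0 0 0 0.3;0 0.065 0 0 0 0 0.3'; python3 look.py w4 bottom_plate; python3 delta.py 0.5143 0.1275 0.043
```

```text
time_s: 6.15
position: [0.6132, 0.0954, 0.0426]
tcp_rot: [[0.298, 0.954, 0.001], [0.954, -0.298, -0.0], [0.0, 0.001, -1.0]]
force: [0.4, 0.5, -1.8]
opening: 0.684
6.15 [0.6132 0.0954 0.0426] [ 0.32 -0.26  1.59  0.2   0.41  0.09]
bottom_plate [0.553  0.113  0.0404] 0.61
6.25 pos [0.612  0.0957 0.0425] xang 72.65 delta [ 0.0012 -0.1028 -0.0005] tilt [-0.001  0.    -1.   ] F [-0.  -0.3 -1.6] open 0.6829483315949899
```

View pics/w4.png

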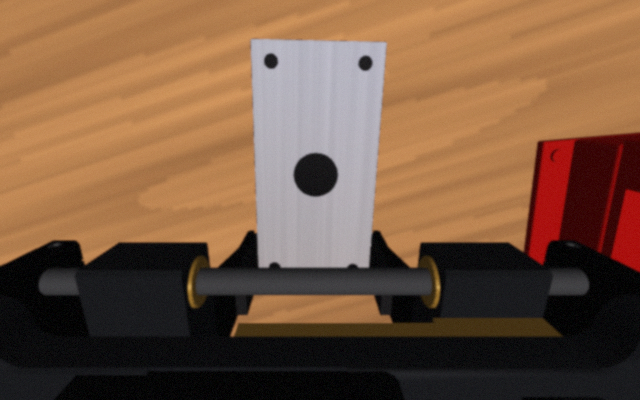

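```bash
python3 -m jog '0 0.002 -0.02 0 0 0 0.3;0 0.002 -0.05 0 0 0 0.3;0 0.002 -0.08 0 0 0 0.3;0 0.002 -0.1 0 0 0 0.3;0 0.002 -0.1 0 0 0 0.3'
python3 - <<'E'
from h import *
p,d=capture("scene"); save("scene1.png",p); cv2.imwrite("pics/scene1c.png",cv2.resize(cv2.cvtColor(p[120:240,240:440],cv2.COLOR_RGB2BGR),None,fx=4,fy=4,interpolation=cv2.INTER_CUBIC))
E
python3 look.py w5 bottom_plate; python3 delta.py 0.5143 0.1275 0.043
```

```text
time_s: 6.88
position: [0.615, 0.0953, 0.1442]
tcp_rot: [[0.298, 0.955, 0.004], [0.955, -0.298, -0.0], [0.001, 0.003, -1.0]]
force: [0.1, -0.1, -1.7]
opening: 0.682
6.925 [0.6141 0.0952 0.1429] [-0.08  1.69  1.17 -0.03  0.18  0.06]
bottom_plate [0.5565 0.1145 0.1406] 0.73
7.025 pos [0.6132 0.0952 0.1415] xang 72.66 delta [ 0.0014 -0.1038  0.0987] tilt [-0.002  0.    -1.   ] F [ 0.8  0.3 -2.4] open 0.6836885148494787
```

View pics/scene1c.png

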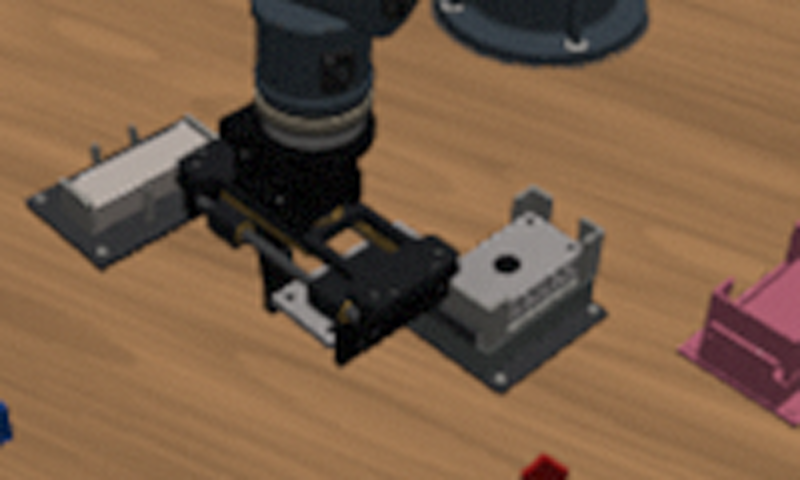

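View pics/w5.png

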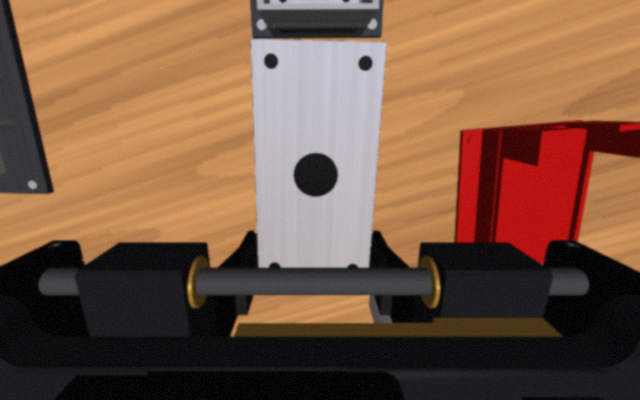

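View pics/nest_crop.png

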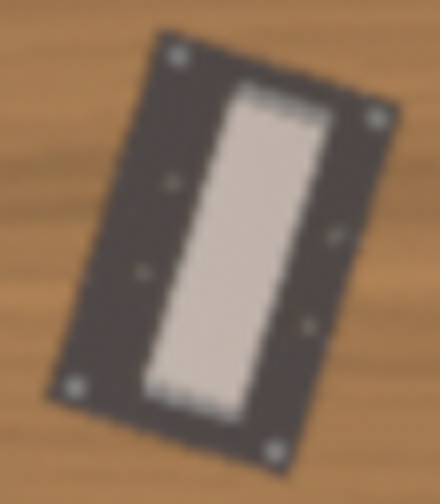

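```bash
python3 -m jog '-0.02 -0.006 -0.01 0 0 0 0.3;-0.05 -0.012 -0.02 0 0 0 0.3;-0.08 -0.02 -0.03 0 0 0 0.3;-0.11 -0.03 -0.03 0 0 0 0.3;-0.14 -0.04 -0.03 0 0 0 0.3;-0.17 -0.048 -0.03 0 0 0 0.3;-0.188 -0.048 -0.03 0 0 0 0.3;-0.188 -0.048 -0.03 0 0 0 0.3'; python3 -m jog '0 0 0 0 0 0 0.3;0 0 0 0 0 0 0.3'
python3 look.py w6 bottom_plate nest; python3 delta.py 0.511 -0.07 0.17; python3 -c "
from rig import *
s=silhouettes('nest','wrist')
import numpy as np
for r in s: v,u=np.nonzero(r['region']); print(r['score'],u.min(),u.max(),v.min(),v.max())"
```

```text
time_s: 8.02
position: [0.5123, -0.0714, 0.1726]
tcp_rot: [[0.301, 0.954, 0.0], [0.954, -0.301, 0.0], [0.0, 0.0, -1.0]]
force: [0.5, 0.0, -1.5]
opening: 0.686
time_s: 8.28
position: [0.5128, -0.0693, 0.1725]
tcp_rot: [[0.297, 0.955, 0.0], [0.955, -0.297, 0.0], [0.0, 0.0, -1.0]]
force: [-0.4, -0.1, -2.9]
opening: 0.681
8.275 [ 0.5128 -0.0693  0.1725] [ 0.15 -0.03  0.16 -0.05  0.06 -0.16]
bottom_plate [ 0.4556 -0.0505  0.1706] 0.73
nest [ 0.4273 -0.1648  0.0074] 0.77
8.425 pos [ 0.5127 -0.0694  0.1725] xang 72.72 delta [-0.0011 -0.0014  0.0025] tilt [ 0.  0. -1.] F [-0.6  0.2 -0.4] open 0.6864916670066781
0.65 128 251 59 227
```

View pics/w6.png

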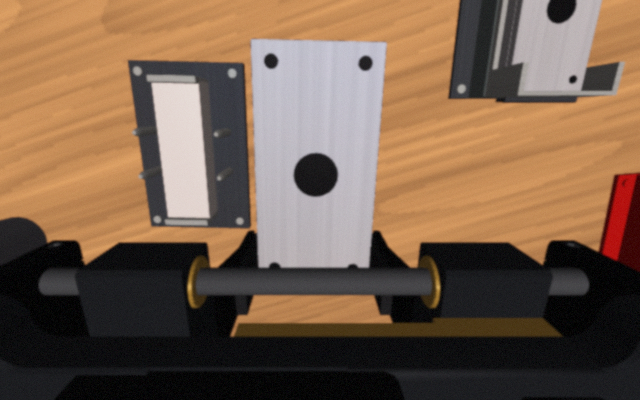

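The nest shows in full on the left: foot plate from (128,61) to (250,227), white deck from (152,82) to (213,220), pins near (138,132), (147,174), (221,133) and (222,176). The held plate is at (250..385, 40..270). Next I'll measure both.

```bash
cat > meas.py <<'E'
from h import *
import sys
W=np.load(sys.argv[1]+".npy"); p=cv2.imread(f"pics/{sys.argv[1]}.png").astype(int)
s=read_state(); R=np.array(s["tcp_rot"]); T=np.array(s["position"])
def rect(m,n):
    m=cv2.morphologyEx(m.astype(np.uint8),cv2.MORPH_OPEN,np.ones((3,3)))
    k,l,st,_=cv2.connectedComponentsWithStats(m); i=1+np.argmax(st[1:,4]); w=W[l==i]
    c,sz,a=cv2.minAreaRect((w[:,:2]*1000).astype(np.float32)); 
    box=cv2.boxPoints((c,sz,a)); e=box[1]-box[0]; f=box[2]-box[1]; e=e if np.hypot(*e)>np.hypot(*f) else f
    ang=np.degrees(np.arctan2(e[1],e[0])); ang=(ang+90)%180-90
    pc,ev=np.linalg.eigh(np.cov(w[:,:2].T)); pa=np.degrees(np.arctan2(ev[1,1],ev[0,1])); pa=(pa+90)%180-90
    print(n,st[i,4],"c",np.round(c,1),"mean",(np.mean(w,0)*1000).round(1),"size",np.round(sz,1),"ang",ang.round(2),"pca",pa.round(2))
    return np.array(c)/1000
near=np.hypot(W[...,0]-.436,W[...,1]+.172)<.12
rect((W[...,2]>.004)&(W[...,2]<.03)&near|((W[...,2]>.03)&(W[...,2]<.047)&near),"foot")
rect((W[...,2]>.032)&(W[...,2]<.038)&near&(p.min(-1)>150),"deck")
c=rect((abs(W[...,2]-T[2])<.02)&(p.min(-1)>90),"plate")
m=(abs(W[...,2]-T[2])<.02)&(p.min(-1)>90)&(np.mgrid[0:400,0:640][0]<260); print("plate z",np.nanmedian(W[m][:,2]))
print("plate c in tool",(R.T@(np.r_[c,T[2]]-T)).round(4))
E
python3 meas.py w6
```

```text
foot 17871 c [ 437.2 -177.6] mean [ 431.1 -169.6   19.8] size [110.8 170.3] ang -18.62 pca -17.08
deck 5889 c [ 437.3 -177.7] mean [ 433.5 -176.1   34.5] size [ 42.3 126.4] ang -18.75 pca -18.52
plate 26243 c [462.3 -54.1] mean [456.4 -52.2 171.8] size [ 63.6 111.5] ang -18.0 pca -18.67
plate z 0.171798757695249
plate c in tool [-0.0003 -0.0526  0.    ]
```

```bash
cat > plate.py <<'E'
from h import *
import sys
W=np.load(sys.argv[1]+".npy"); g=cv2.cvtColor(cv2.imread(f"pics/{sys.argv[1]}.png"),cv2.COLOR_BGR2GRAY).astype(int)
T=np.array(read_state()["position"]);R=np.array(read_state()["tcp_rot"])
c,f=cam("wrist"); TC=np.array(c["tool_from_camera"])
zt=-0.0 # tool z of plate top
m=(abs(W[...,2]-T[2])<.012)
L=[];Rr=[]
for v in range(70,225,5):
    u=np.nonzero(m[v,200:430])[0]+200
    L.append((u.min()-.5,v));Rr.append((u.max()+.5,v))
tail=[(u,np.nonzero(m[:200,u])[0].min()-.5) for u in range(265,375,5)]
def tool(uv):
    uv=np.array(uv,float); ray=np.c_[(uv[:,0]-c["cx"])/f,(uv[:,1]-c["cy"])/f,np.ones(len(uv))]@TC[:3,:3].T
    k=(zt-TC[2,3])/ray[:,2]; return TC[:3,3]+ray*k[:,None]
h=(g<70); h[:120]=0;h[230:]=0;h[:,:270]=0;h[:,360:]=0
v,u=np.nonzero(h); hc=tool([(u.mean(),v.mean())])[0]
l,r,t=tool(L),tool(Rr),tool(tail)
pl=np.polyfit(l[:,1],l[:,0],1);pr=np.polyfit(r[:,1],r[:,0],1);pt=np.polyfit(t[:,0],t[:,1],1)
print("hole px",u.mean(),v.mean(),len(u),"tool",hc.round(4))
print("edge angles deg",np.degrees(np.arctan([pl[0],pr[0],-pt[0]])).round(2))
y0=-.05
print("edges x at y0",np.polyval(pl,y0).round(4),np.polyval(pr,y0).round(4),"tail y",np.polyval(pt,0).round(4))
E
python3 plate.py w6
```

```text
hole px 315.3269367448472 174.39658848614073 1407 tool [-0.0007 -0.0486  0.    ]
edge angles deg [-1.35 -1.15 -1.14]
edges x at y0 -0.0303 0.0292 tail y -0.108
```

Run:
```python
from h import *
W=world("top",np.load("top0.npy")); p=cv2.imread("pics/top0.png").astype(int)
def r(m,n):
    w=W[m]; print(n,m.sum(),cv2.minAreaRect((w[:,:2]*1000).astype(np.float32)),(np.mean(w,0)*1000).round(1))
near=np.hypot(W[...,0]-.436,W[...,1]+.172)<.115
r(near&(p.min(-1)>130),"deck")
r(near&(W[...,2]>.005),"all")
r(near&(p.max(-1)<85),"foot")
```

```text
deck 469 ((435.70806884765625, -174.29190063476562), (42.08233642578125, 130.7351531982422), 71.3034896850586) [ 435.8 -174.1   34.7]
all 1409 ((435.6724853515625, -173.82766723632812), (211.73123168945312, 226.18289184570312), 82.90460968017578) [ 434.5 -170.3   18.9]
foot 677 ((436.5032958984375, -175.19317626953125), (103.6688232421875, 161.14564514160156), 71.72674560546875) [ 436.5 -169.4    7.5]
```

```bash
python3 -m jog '-0.03 0.002 0.01 0 0 0 0.3;-0.06 0.004 0.02 0 0 0 0.3;-0.09 0.006 0.04 0 0 0 0.3;-0.115 0.008 0.06 0 0 0 0.3;-0.125 0.008 0.075 0 0 0 0.3;-0.125 0.008 0.082 0 0 0 0.3;-0.125 0.008 0.082 0 0 0 0.3;-0.125 0.008 0.082 0 0 0 0.3'
python3 look.py w7 nest; python3 delta.py 0.511 -0.07 0.17; python3 plate.py w7
```

```text
time_s: 9.48
position: [0.4833, -0.191, 0.0911]
tcp_rot: [[0.297, 0.955, 0.001], [0.955, -0.297, -0.0], [-0.0, 0.001, -1.0]]
force: [0.3, -0.0, -2.0]
opening: 0.683
9.475 [ 0.4833 -0.191   0.0911] [-0.16 -0.3  -0.23 -0.09 -0.08 -0.07]
nest [ 0.3898 -0.1693  0.0097] 0.6
9.575 pos [ 0.4833 -0.1913  0.0912] xang 72.72 delta [ 0.124  -0.0095 -0.0789] tilt [ 0.001 -0.001 -1.   ] F [ 0.2  0.8 -1.7] open 0.684294470958416
hole px 315.29084507042256 174.3612676056338 1420 tool [-0.0007 -0.0487  0.    ]
edge angles deg [-1.38 -1.15 -1.21]
edges x at y0 -0.0303 0.0292 tail y -0.108
```

View pics/w7.png

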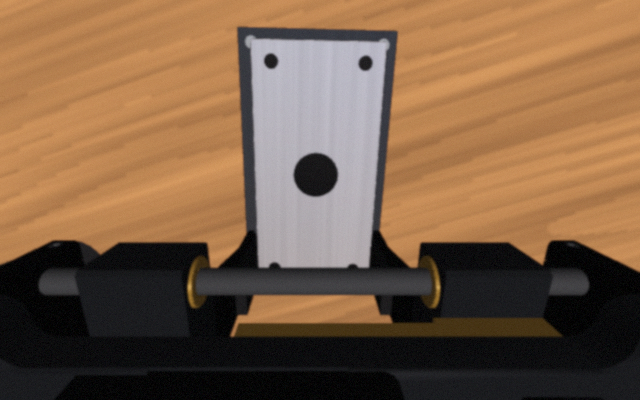

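The foot plate shows evenly around the held plate: left edge about column 238, right edge about 396, tail edge at row 29. I'll measure the foot's edges here to confirm the alignment.

```bash
cat > foot.py <<'E'
from h import *
import sys
W=np.load(sys.argv[1]+".npy"); p=cv2.imread(f"pics/{sys.argv[1]}.png").astype(int)
s=read_state(); R=np.array(s["tcp_rot"]);T=np.array(s["position"]); z0=T[2]-.008
c,f=cam("wrist"); TC=np.array(c["tool_from_camera"])
blue=(p[...,2]-p[...,0])  # red minus blue: wood high
nw=blue<35
L=[];Q=[]
for v in range(50,215,4):
    u=np.nonzero(nw[v,180:460])[0]+180
    L.append((u.min()-.5,v));Q.append((u.max()+.5,v))
tail=[(u,np.nonzero(nw[:200,u])[0].min()-.5) for u in range(250,385,5)]
def tool(uv,z):
    uv=np.array(uv,float); ray=np.c_[(uv[:,0]-c["cx"])/f,(uv[:,1]-c["cy"])/f,np.ones(len(uv))]@TC[:3,:3].T
    return TC[:3,3]+ray*((z-TC[2,3])/ray[:,2])[:,None]
l,r,t=tool(L,z0),tool(Q,z0),tool(tail,z0)
pl=np.polyfit(l[:,1],l[:,0],1);pr=np.polyfit(r[:,1],r[:,0],1);pt=np.polyfit(t[:,0],t[:,1],1)
print("foot angles",np.degrees(np.arctan([pl[0],pr[0],-pt[0]])).round(2))
y=-.0483
a,b=np.polyval(pl,y),np.polyval(pr,y); print("foot edges",a.round(4),b.round(4),"mid",((a+b)/2).round(4),"centre y",(np.polyval(pt,0)+.085).round(4), "want plate (-.0006,-.0483)")
E
python3 foot.py w7
```

```text
foot angles [-1.3  -1.33 -1.35]
foot edges -0.0551 0.0533 mid -0.0009 centre y -0.0472 want plate (-.0006,-.0483)
```

```bash
python3 -m jog '0 0.001 0.01 0 0 0 0.3;0 0.001 0.02 0 0 0 0.3;0 0.001 0.03 0 0 0 0.3;0 0.001 0.034 0 0 0 0.3;0 0.001 0.034 0 0 0 0.3;0 0.001 0.034 0 0 0 0.3'
python3 look.py w8; python3 delta.py 0.511 -0.07 0.0427; python3 plate.py w8; python3 foot.py w8
python3 - <<'E'
from h import *
W=np.load("w8.npy"); m=np.zeros((400,640),bool); m[50:240,275:360]=1; m[145:205,285:345]=0; w=W[m]; w=w[np.isfinite(w).all(1)]
A=np.c_[w[:,:2]-w[:,:2].mean(0),np.ones(len(w))]; print(np.linalg.lstsq(A,w[:,2],rcond=None)[0])
E
```

```text
time_s: 10.32
position: [0.4839, -0.1922, 0.0566]
tcp_rot: [[0.298, 0.954, 0.0], [0.954, -0.298, -0.0], [-0.0, 0.0, -1.0]]
force: [0.1, -0.7, -2.0]
opening: 0.683
10.325 [ 0.4839 -0.1922  0.0566] [ 0.02 -0.43 -0.12  0.08  0.    0.04]
10.375 pos [ 0.4839 -0.1922  0.0568] xang 72.65 delta [ 0.1247 -0.0106  0.014 ] tilt [ 0. -0. -1.] F [ 0.1 -0.2 -1.7] open 0.6861296002287626
hole px 315.33074753173486 174.3737658674189 1418 tool [-0.0007 -0.0486  0.    ]
edge angles deg [-1.68 -0.9  -1.19]
edges x at y0 -0.0306 0.0297 tail y -0.108
foot angles [-1.19 -1.25 -1.18]
foot edges -0.0543 0.0541 mid -0.0001 centre y -0.0481 want plate (-.0006,-.0483)
[ 0.00751399 -0.00384721  0.05590293]
```

View pics/w8.png

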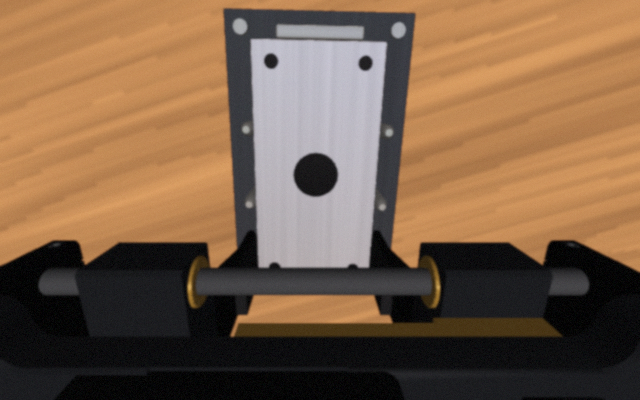

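The four pins at (246,129), (389,132), (249,203) and (382,206) flank the plate evenly, and the end wall is just past the tail at row 32. I'll lower the plate now.

```bash
python3 -m jog '0.0005 0 0.004 0 0 0 0.3;0.0005 0 0.008 0 0 0 0.3;0.0005 0 0.011 0 0 0 0.3;0.0005 0 0.013 0 0 0 0.3;0.0005 0 0.0135 0 0 0 0.3;0.0005 0 0.0135 0 0 0 0.3;0.0005 0 0.0135 0 0 0 0.3'
python3 look.py w9; python3 delta.py 0.511 -0.07 0.0427; python3 plate.py w9; python3 foot.py w9
```

```text
time_s: 11.25
position: [0.4838, -0.1915, 0.0431]
tcp_rot: [[0.298, 0.955, -0.0], [0.955, -0.298, 0.0], [0.0, -0.0, -1.0]]
force: [-0.4, 1.0, -1.5]
opening: 0.687
11.25 [ 0.4838 -0.1915  0.0431] [ 0.08 -0.04  0.01  0.12 -0.12  0.01]
11.3 pos [ 0.4839 -0.1916  0.0431] xang 72.65 delta [ 0.1241 -0.0104  0.0004] tilt [ 0. -0. -1.] F [ 0.4  0.2 -1.6] open 0.6878120215292182
hole px 315.2991513437058 174.45544554455446 1414 tool [-0.0007 -0.0486  0.    ]
edge angles deg [-4.58  1.37  1.31]
edges x at y0 -0.033 0.0316 tail y -0.1157
foot angles [-1.27 -1.21 -1.17]
foot edges -0.0548 0.0535 mid -0.0007 centre y -0.0478 want plate (-.0006,-.0483)
```

View pics/w9.png

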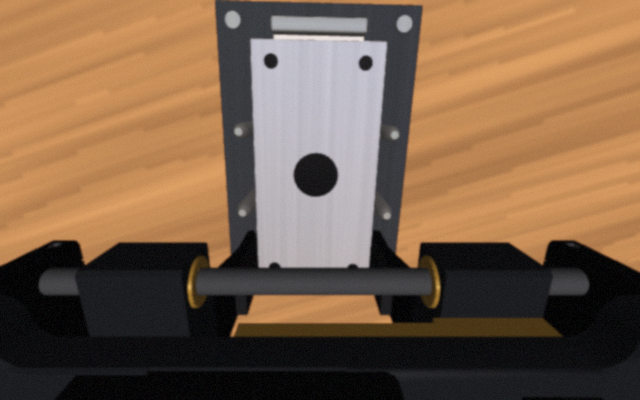

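The plate sits between the pins with even gaps. The force still shows the plate's weight, so it isn't resting yet; I'll ease it down a little more.

```bash
python3 -m jog '0 0 0.0005 0 0 0 0.3;0 0 0.001 0 0 0 0.3;0 0 0.001 0 0 0 0.3'; python3 delta.py 0.511 -0.07 0.0427
```

```text
time_s: 11.68
position: [0.4839, -0.1916, 0.0427]
tcp_rot: [[0.298, 0.955, 0.0], [0.955, -0.298, -0.0], [-0.0, 0.0, -1.0]]
force: [-0.8, 0.9, 4.5]
opening: 0.681
11.675 pos [ 0.4839 -0.1916  0.0427] xang 72.65 delta [ 0.1241 -0.0104  0.    ] tilt [ 0. -0. -1.] F [-0.8  0.9  4.5] open 0.681169166169417
```

The vertical force went from −1.6 to +4.5 N, so the plate is resting on the deck. I'll release it.

```bash
python3 -m jog '0 0 0 0 0 0 0.3;0 0 0 0 0 0 0.8;0 0 0 0 0 0 0.95;0 0 0 0 0 0 0.95;0 0 0 0 0 0 0.95;0 0 0 0 0 0 0.95'; python3 delta.py 0.4839 -0.1916 0.2
```

```text
time_s: 12.42
position: [0.4839, -0.1916, 0.042]
tcp_rot: [[0.298, 0.955, -0.0], [0.955, -0.298, 0.0], [0.0, -0.0, -1.0]]
force: [-0.3, 0.2, -0.2]
opening: 0.948
12.425 pos [ 0.4839 -0.1916  0.042 ] xang 72.65 delta [-0.    -0.    -0.158] tilt [-0.  0. -1.] F [-0.3  0.2 -0.2] open 0.9477065909054387
```

```bash
python3 -m jog '0 0 -0.005 0 0 0 0.95;0 0 -0.02 0 0 0 0.95;0 0 -0.05 0 0 0 0.95;0 0 -0.09 0 0 0 0.95;0 0 -0.13 0 0 0 0.95;0 0 -0.16 0 0 0 0.95;0 0 -0.16 0 0 0 0.95;0 0 -0.16 0 0 0 0.95'; python3 look.py w10 bottom_plate
python3 - <<'E'
from h import *
p,d=capture("scene"); save("scene2.png",p); cv2.imwrite("pics/scene2c.png",cv2.resize(cv2.cvtColor(p[110:250,230:430],cv2.COLOR_RGB2BGR),None,fx=4,fy=4,interpolation=cv2.INTER_CUBIC))
W=world("scene",d)
E
```

```text
time_s: 13.42
position: [0.4833, -0.1912, 0.2021]
tcp_rot: [[0.298, 0.955, -0.0], [0.955, -0.298, 0.0], [0.0, -0.0, -1.0]]
force: [-0.9, 0.2, 0.1]
opening: 0.947
13.425 [ 0.4833 -0.1912  0.2021] [-0.12  1.57  0.75 -0.03  0.06  0.12]
bottom_plate [ 0.4337 -0.1741  0.0418] 0.74
bottom_plate [0.4278 0.1182 0.042 ] 0.46
```

View pics/w10.png

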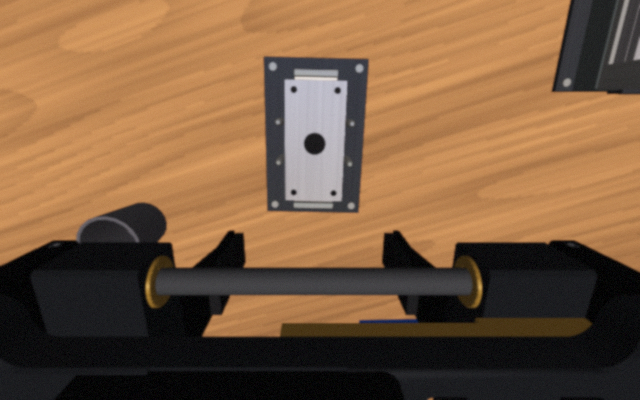

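View pics/scene2c.png

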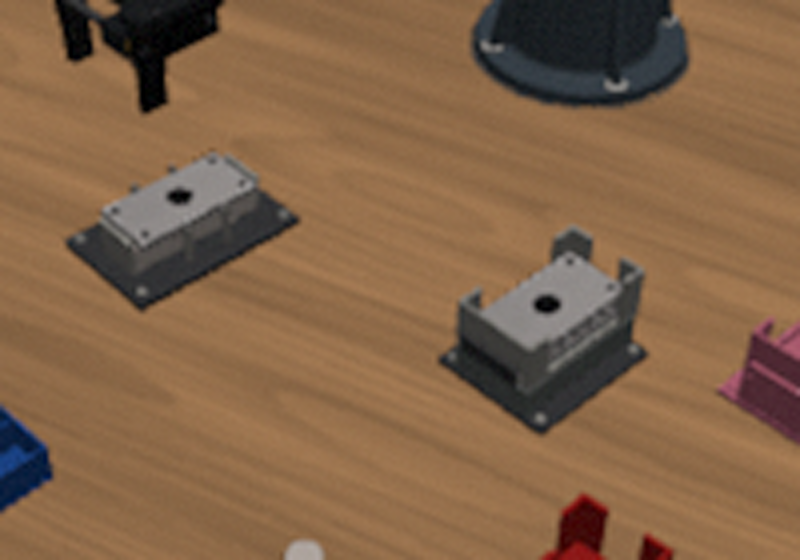

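```bash
python3 - <<'E'
from h import *
def r(W,m,n):
    m=cv2.morphologyEx(m.astype(np.uint8),cv2.MORPH_OPEN,np.ones((3,3)))
    k,l,st,_=cv2.connectedComponentsWithStats(m); i=1+np.argmax(st[1:,4]); w=W[l==i]
    w=w[np.isfinite(w).all(1)]; A=np.c_[w[:,:2]-w[:,:2].mean(0),np.ones(len(w))]
    q=cv2.minAreaRect((w[:,:2]*1000).astype(np.float32)); print(n,st[i,4],np.round(q[0],1),np.round(q[1],1),round(q[2],2),"plane",np.linalg.lstsq(A,w[:,2],rcond=None)[0].round(4))
W=np.load("w10.npy"); 
near=np.hypot(W[...,0]-.437,W[...,1]+.177)<.12
r(W,near&(W[...,2]>.0395),"plate"); r(W,near&(W[...,2]>.0045),"foot")
p,d=capture("top"); save("top2.png",p); V=world("top",d)
n=np.hypot(V[...,0]-.419,V[...,1]-.157)<.075
r(V,n&(V[...,2]>.053)&(V[...,2]<.063)&(p.min(-1)>95),"stack")
W0=world("top",np.load("top0.npy")); n0=np.hypot(W0[...,0]-.419,W0[...,1]-.157)<.075
r(W0,n0&(W0[...,2]>.061)&(W0[...,2]<.071),"stack before")
for l in ("outlet_flap","bottle","driver","screw_tray","cup"): print(l,[np.round(q["centre"],3) for q in spot_in(l,"top")[:2]])
E
python3 delta.py 0 0 0
```

```text
plate 88206 [ 477.7 -191.3] [173.7  67.5] 72.4 plane [-0.624   0.2023  0.2798]
foot 88206 [ 477.7 -191.3] [173.7  67.5] 72.4 plane [-0.624   0.2023  0.2798]
stack 347 [420.1 156.5] [ 57.9 115.4] 72.63 plane [0.0009 0.0008 0.0582]
stack before 447 [416.1 161.1] [ 59.3 117.2] 72.17 plane [-0.0093  0.0076  0.0664]
outlet_flap [array([ 0.417, -0.135,  0.006])]
bottle [array([0.745, 0.144, 0.08 ])]
driver [array([0.593, 0.419, 0.022])]
screw_tray [array([ 0.76 , -0.165,  0.005])]
cup [array([ 0.462, -0.426,  0.052])]
13.875 pos [ 0.4838 -0.1915  0.2016] xang 72.65 delta [ 0.0385 -0.5187  0.2021] tilt [-0.001  0.001 -1.   ] F [-0.4 -0.2 -0.8] open 0.9516568747390111
```

View pics/top2.png

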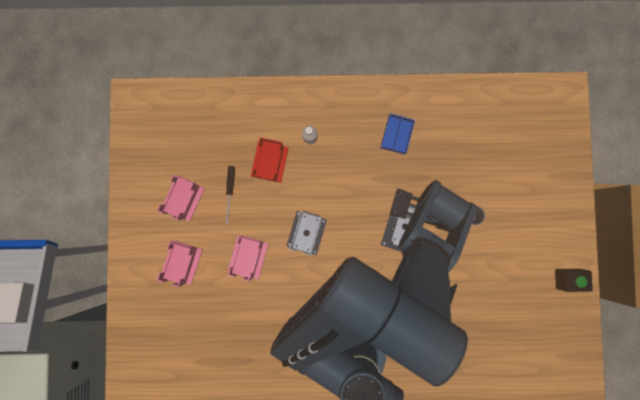

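Run:
```python
from h import *
def r(W,m,n):
    m=cv2.morphologyEx(m.astype(np.uint8),cv2.MORPH_OPEN,np.ones((3,3)))
    k,l,st,_=cv2.connectedComponentsWithStats(m); i=1+np.argmax(st[1:,4]); w=W[l==i]
    w=w[np.isfinite(w).all(1)]; A=np.c_[w[:,:2]-w[:,:2].mean(0),np.ones(len(w))]
    q=cv2.minAreaRect((w[:,:2]*1000).astype(np.float32)); print(n,st[i,4],np.round(q[0],1),np.round(q[1],1),round(q[2],2),"plane",np.linalg.lstsq(A,w[:,2],rcond=None)[0].round(4))
W=np.load("w10.npy"); p=cv2.imread("pics/w10.png")
near=np.hypot(W[...,0]-.437,W[...,1]+.177)<.12
near[225:]=0
r(W,near&(W[...,2]>.04)&(W[...,2]<.05)&(p.min(-1)>100),"plate"); r(W,near&(W[...,2]>.0045)&(W[...,2]<.05),"foot")
```

```text
plate 6703 [ 437.5 -177.5] [ 59.9 119.9] 71.42 plane [-0.0002  0.      0.0426]
foot 15134 [ 437.4 -177.5] [110.  170.4] 71.42 plane [ 0.032  -0.0078  0.0262]
```

The plate is centred on the nest to 0.1 mm and is flat. The stack is in place, the flap looks shut and the arm is clear, so I'm handing in.

```bash
python3 -c "
from rig import *
print(hand_in())"
```

```text
the job is handed in; nothing more can be done
None
```

I gripped the protruding end of the lowest plate and pulled it about 100 mm straight out of the grey magazine. I carried it to the nest, lowered it between the pins until the deck took its weight, opened the fingers and lifted clear. I then handed the job in at about 14 s on the robot's clock.

**Plate on the nest:** the plate's centre measured (437.5, −177.5) mm and the nest's (437.4, −177.5) mm. Both were turned to the same angle, the plate was level, and its top was at 42.6 mm against an expected 43 mm.

**Stack:** the three upper plates are still in the magazine, centred to about 1 mm. They have dropped 8 mm, with the top face at 58 mm.

**Bystanders:** bottle, screwdriver and tray read within about 5 mm of where they started. The cup's reading shifted by about 24 mm, but the gripper was partly hiding it in the top view and nothing touched it.

**Flap:** I judged it shut from the pictures only. Nothing stands out of the gate in the scene and top views, but the detector gave no usable flap reading because its only hit was on the nest.

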